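Complete the roller set and hold its carrier in the corner stops

ROBOT

A 7-joint arm with a two-finger parallel gripper is mounted at the origin on the work surface. World frame = base frame: x ahead of the robot, y to its left, z up, the work surface at z = 0. Lengths are in m, angles in rad, forces in N, time in s.
With the tool pointing down it reaches from about 0.425 to 0.95 m from the base axis. Payload 4.7 kg.
Tool frame: the origin (TCP) lies between the finger pads; the fingertips stand 8 mm ahead of it and the grasp point (between the pads) lies 11 mm behind it; z points along the fingers, y is the direction in which the jaws open and shut (so a half turn about z gives the same grasp; the last joint's range is limited). The gripper opens to 87 mm and grips with 3 to 60 N. Pads are 19 mm wide; open, the fingers measure 117 mm over their backs; the gripper's body (75 mm by 190 mm) begins 51 mm behind the grasp point.
Start: joints at [-1.348, 0.469, -0.049, 1.532, 0.024, 1.141, -0.082], TCP at [0.168, 0.654, 0.231] pointing down, gripper open.
Joint ranges: [-2.59, 2.59], [-0.33, 1.99], [-1.39, 1.29], [0.1, 2.45], [-1.04, 4.18], [0.21, 1.99], [-2.66, 2.66]. Speed limits (rad/s): [2.57, 2.57, 3.14, 3.14, 3.14, 3.14, 3.14].

INTERFACE

Orientations are given as a 3x3 rotation matrix whose columns are the frame's x, y, z axes.
In Python, from workcell import telemetry, vision, ticket gives the robot as it stands. The module is installed in compiled form; this text tells all that it offers.
- The arm moves only by the shell command python3 -m inch 'ROWS' [FORCE]. ROWS is JSON, a list that holds one entry, the list of rows, each a list of 5 numbers: the shift along the tool's x, y, z in mm, then the turn about the tool's z in rad, then the opening in per cent of the stroke, from 0 (shut) to 100 (fully open). A call has 1 to 8 rows; each row shifts and turns the commanded pose from where the row before left it, along the tool's axes as they then stand; what a row does not reach is not made up. A row lasts 1/8 s, in which the tool goes at most 62.5 mm and 10.7 degrees, less where a joint would pass 70% of its speed; a pose out of reach is approached as far as the arm can. A call with a gripper value outside its range is refused whole. The fingers move at their own pace and stop on an object; FORCE is the grip in N (left out, the last holds). Time passes only in rows, so rows that do not move let the fingers close. It gives the time, the measured TCP pose, the force and the opening at its end, in the units of the state.
- telemetry.sense(): the state, without advancing time (a new reading comes with each control period).
- vision.read_camera(name): name is "side" or "top"; returns (picture, depth): 420x560x3 uint8, blue, green, red; 420x560 float32, m along the optical axis (not along the pixel's ray), 0 where there is no reading.
- vision.camera_model(name): a dict with "intrinsics" (3x3 intrinsics, pixels), "extrinsics" (4x4, takes a point from camera to world coordinates). Camera axes: x right, y down, z forward; pixel columns grow to the right and rows downward; lengths in m; the calibration is good to about 2 mm. A picture is of the moment at which its call begins. camera_model takes no time and is no camera call.
- ticket.job_done(): hands the job in, once; it reports no verdict.
The state is a dict: "time": time; "joints": joint angles; "joint_vel": joint speeds; "joint_torque": joint torques, N m; "position": TCP position; "eef_rot": TCP orientation; "force": force on the tool from outside, world axes, zero at the start; "wrist_torque": the same for the moment, N m; "opening": finger opening in m.
Only numpy, scipy, OpenCV 4.12 (cv2) and the standard library are available. Lean on these libraries where they do the work, as an engineer would, in place of code of your own. Each camera call takes 0.05 s, during which the arm holds its last target.

TASK

Lay the loose aluminium roller from its black cradle into the gap on top of the two rollers in the blue carrier, so that it rests there by itself as a little pyramid. Then take the carrier by its red post, slide it square into the corner of the station so that it pushes both yellow sprung stop pads fully in at once, with the pyramid still standing, and finish while holding it pressed there. Leave the copper-coloured worn roller and the other things on the bench alone.

Things in the scene. Friction and masses are not known exactly. Their poses are not given: they have to be found in the camera images.
- station: Fixed station: dark steel plate 270 (x) by 250 (y) by 8 mm; green walls 45 mm high on its +x and +y edges form a corner, a yellow sprung pad inside each. Origin: centre of the underside, x and y axes towards the walls. In this frame the square carrier's origin is at x 40, y 45 mm when it first touches the pads, at x 48, y 53 mm with both fully in.
- pad_x (a joint): Travel in m of the yellow pad on the +x wall, pushed in along the station's +x: 0 = out, 0.008 = fully in. A spring pushes back with 3 N at the start and 8 N fully in, more than the carrier's friction: let go, the carrier is pushed back.
- pad_y (a joint): The same for the yellow pad on the +y wall, pushed in along the station's +y: 0 = out, 0.008 = fully in, same spring.
- pad_x_face (a point): Centre of the front face of pad_x (60 mm wide, 24 mm high, yellow), which faces the station's -x; at rest 100, 53, 26 mm in the station frame (moves with the pad).
- pad_y_face (a point): Centre of the front face of pad_y (60 mm wide, 24 mm high, yellow), which faces the station's -y; at rest 48, 90, 26 mm in the station frame (moves with the pad).
- carrier: Blue plastic block, 120 (x) by 90 (y) by 20 mm high, 280 g, loose on the station's plate; it slides. Origin: centre of its underside; its +x and +y sides go against pad_x and pad_y. Low ribs (8 mm) on top keep two rollers lying side by side along y, centres at x = 3 and 35 mm, y = 0, 34 mm above the underside.
- saddle (a point): Where the centre of the third roller belongs: over the gap between the two lower rollers, 19, 0, 57 mm from the carrier's origin; axes as the carrier's.
- post (a point): Grip point on the carrier's red square post, 20 by 20 mm, sides along the carrier's axes, standing from 20 to 80 mm above the carrier's underside at x = -45, y = -20 mm of the carrier; the point is on its middle line, 58 mm above the underside. 23 mm of room towards the rollers (+x), more on the other sides.
- roller_c_center (a point): Aluminium-coloured sleeve roller, a plain cylinder 28 mm in diameter and 52 mm long, 80 g, lying on its side; the point is its centre, its y axis runs along the cylinder. The loose one, to be laid on top. At first it lies in a black cradle and sticks out 11 mm at both ends, its centre 30 mm above the bench.
- roller_c: The same loose roller; origin on its surface, 14 mm below its centre at the start.
- roller_a_center (a point): Aluminium-coloured sleeve roller, a plain cylinder 28 mm in diameter and 52 mm long, 80 g, lying on its side; the point is its centre, its y axis runs along the cylinder. One of the two already in the carrier (the -x one).
- roller_b_center (a point): Aluminium-coloured sleeve roller, a plain cylinder 28 mm in diameter and 52 mm long, 80 g, lying on its side; the point is its centre, its y axis runs along the cylinder. The other one already in the carrier (the +x one).
- cradle_1: Fixed black cradle under the loose aluminium roller: 50 (x) by 30 (y) mm, its floor 16 mm and its two ribs 24 mm high; origin: centre of its underside. The roller lies along its y axis.
- worn_roller: Bystander: copper-coloured worn roller of the same size in a second, equal black cradle; origin on its surface, 14 mm below its centre. The two cradles may be either way round.
- brush: Bystander: hand brush lying on the bench.
- wrench: Bystander: wrench lying on the bench.
- bearing: Bystander: steel bearing ring, 70 mm in diameter, 18 mm high.
- jar: Bystander: white jar with a black cap, 60 mm in diameter, 70 mm high.
- bushing: Bystander: brass flanged bushing, 48 mm in diameter, 35 mm high.
There are look-alikes about, which are no part of the job. What is shaped like the part that bears roller_a_center but purple or turquoise is not meant. Leave any white look-alike of the carrier alone.

How it is judged:
By the outcome, as a careful person would: the job done as asked, in the order asked, and still so for the second after the job is handed in, while the arm keeps its last pose, push and grip.
It also fails if it takes over 58 s, if anything falls off the work surface, if the arm or the gripper's body presses on something with over 40 N, if the wrist force passes 120 N, or if a joint passes its speed limit or range.

## Working session

There is one attempt and no reset: what is moved stays moved. The work goes in short steps, Python scripts to look and compute and a shell command to move; the robot and the scene stay as the last step left them, time stands still between calls to the robot, and variables do not carry over. Pictures are saved under pics/ and viewed, and the job is handed in when it is done.

```bash
mkdir -p pics; cat > h.py <<'E'
import numpy as np, cv2
from workcell import telemetry, vision, ticket
np.set_printoptions(precision=4,suppress=True)
def grab(n,tag):
    p,d=vision.read_camera(n); cv2.imwrite(f'pics/{tag}.png',p); np.save(f'pics/{tag}.npy',d); return p,d
def load(tag): return cv2.imread(f'pics/{tag}.png'),np.load(f'pics/{tag}.npy')
def cam(n):
    m=vision.camera_model(n); return np.array(m['intrinsics']),np.array(m['extrinsics'])
def plane(n,uv,z):
    K,T=cam(n); r=T[:3,:3]@np.linalg.solve(K,[uv[0],uv[1],1.]); o=T[:3,3]; return o+r*(z-o[2])/r[2]
def cloud(n,d):
    K,T=cam(n); v,u=np.mgrid[:d.shape[0],:d.shape[1]]
    P=np.stack([(u-K[0,2])/K[0,0]*d,(v-K[1,2])/K[1,1]*d,d],-1); W=P@T[:3,:3].T+T[:3,3]; W[d==0]=np.nan; return W
def proj(n,X):
    K,T=cam(n); c=T[:3,:3].T@(np.array(X)-T[:3,3]); p=K@c; return p[:2]/p[2]
E
python3 - <<'E'
from h import *
s=telemetry.sense(); print(s['time'],s['position'],s['eef_rot'],s['force'],s['opening'])
for n in('top','side'):
    grab(n,n+'0'); K,T=cam(n); print(K,T)
E
```

```text
0.0 [0.168  0.6532 0.2295] [[-0.9685  0.2491 -0.0004]
 [ 0.2491  0.9685 -0.0019]
 [-0.0001 -0.0019 -1.    ]] [-0.6107  1.086  -0.2307] 0.08709098939851008
[[448.1219   0.     279.9179]
 [  0.     448.1219 203.3653]
 [  0.       0.       1.    ]] [[ 0.0285 -0.9979  0.0587  0.4333]
 [-0.9994 -0.0295 -0.0171  0.0161]
 [ 0.0188 -0.0582 -0.9981  1.1528]
 [ 0.      0.      0.      1.    ]]
[[496.2923   0.     279.5604]
 [  0.     496.2923 204.0089]
 [  0.       0.       1.    ]] [[-0.9045 -0.3083  0.2947  0.1401]
 [-0.4264  0.67   -0.6077  0.7751]
 [-0.0101 -0.6753 -0.7374  1.0254]
 [ 0.      0.      0.      1.    ]]
```

View pics/top0.png

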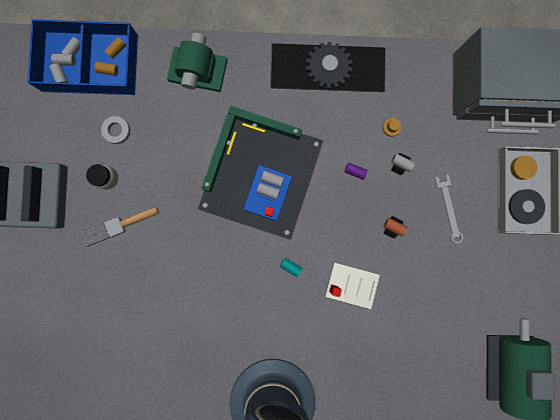

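View pics/side0.png

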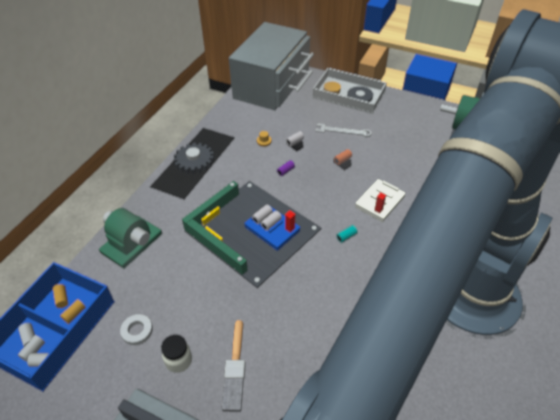

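The top view shows the loose aluminium roller in a black cradle at (402,163), with the copper one at (396,227). Purple (356,171) and turquoise (291,267) lie loose, and the grey cylinders at (62,60) are in a bin. The blue carrier is at (268,192) with its red post at (269,211), and the white look-alike is at (352,285). The roller at (402,163) fits the description: aluminium-coloured and in a black cradle. I'll confirm it in a crop.

```bash
python3 - <<'E'
from h import *
p,d=load('top0'); q,e=load('side0')
c=cv2.resize(p[140:250,330:440],(400,400),interpolation=cv2.INTER_CUBIC)
c2=cv2.resize(p[95:245,195:345],(400,400),interpolation=cv2.INTER_CUBIC)
cv2.imwrite('pics/cropA.png',np.hstack([c,c2]))
c=cv2.resize(q[110:210,250:370],(400,333),interpolation=cv2.INTER_CUBIC)
c2=cv2.resize(q[170:290,175:325],(400,333),interpolation=cv2.INTER_CUBIC)
cv2.imwrite('pics/cropB.png',np.hstack([c,c2]))
E
```

```text
(no output)
```

View pics/cropA.png

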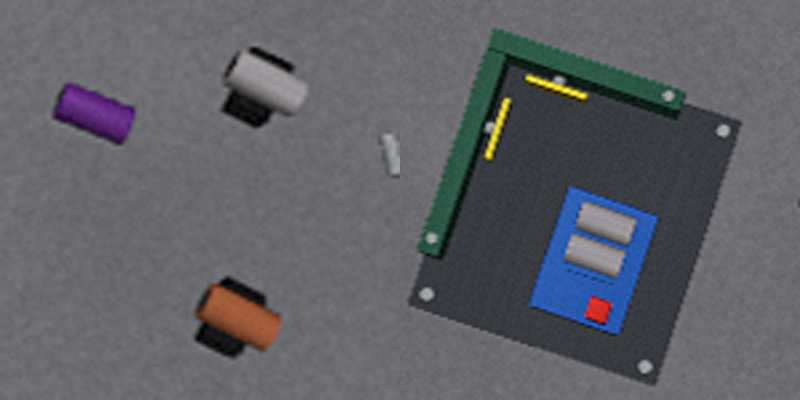

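View pics/cropB.png

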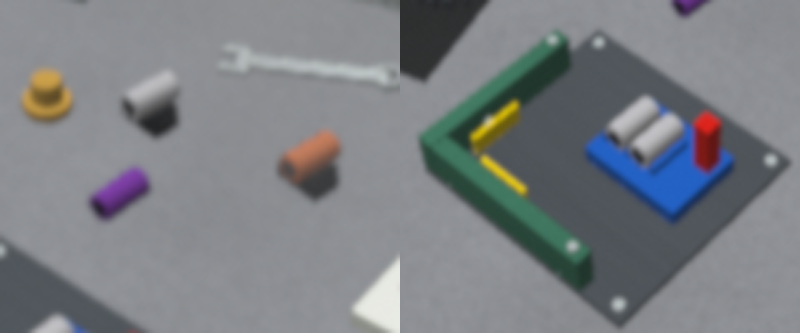

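```bash
cat > meas.py <<'E'
from h import *
def up(p,s=8): return cv2.resize(p,None,fx=s,fy=s,interpolation=cv2.INTER_CUBIC)
def rect(mask,box,s=8):
    m=np.zeros_like(mask); x0,y0,x1,y1=box; m[y0*s:y1*s,x0*s:x1*s]=mask[y0*s:y1*s,x0*s:x1*s]
    n,l,st,ce=cv2.connectedComponentsWithStats(m)
    i=1+np.argmax(st[1:,4]); cs,_=cv2.findContours((l==i).astype(np.uint8),0,2)
    c=max(cs,key=cv2.contourArea); return c,cv2.minAreaRect(c)
def unup(uv,s=8): return (np.array(uv)+.5)/s-.5
def masks(p,s=8):
    b=up(p,s); h=cv2.cvtColor(b,cv2.COLOR_BGR2HSV); H,S,V=[h[...,i] for i in range(3)]
    f=lambda x:(x.astype(np.uint8)*255)
    return dict(grey=f((S<40)&(V>135)),blue=f((H>100)&(H<125)&(S>130)),red=f(((H<6)|(H>174))&(S>150)&(V>100)),yel=f((H>22)&(H<36)&(S>140)&(V>100)),
      cop=f((H<14)&(S>90)&(V>80)))
def info(n,mask,box,z,name):
    c,r=rect(mask,box); pts=np.array([plane(n,unup(q),z)[:2] for q in cv2.boxPoints(r)])
    ctr=pts.mean(0); e1=pts[1]-pts[0]; e2=pts[2]-pts[1]
    if np.linalg.norm(e1)<np.linalg.norm(e2): e1,e2=e2,e1
    print(name,'px',unup(r[0]),'xy',ctr,'L,W mm',1e3*np.linalg.norm(e1),1e3*np.linalg.norm(e2),'long ang deg',np.degrees(np.arctan2(e1[1],e1[0])))
    return ctr,c
E
python3 - <<'E'
from meas import *
p,d=load('top0'); M=masks(p); W=cloud('top',d)
info('top',M['grey'],(385,145,420,182),.030,'C')
info('top',M['grey'],(250,165,290,186),.042,'B')
info('top',M['grey'],(250,180,290,202),.042,'A')
info('top',M['blue'],(235,155,300,230),.028,'carrier')
info('top',M['red'],(255,200,285,225),.088,'post')
info('top',M['yel'],(240,115,270,137),.038,'padx')
info('top',M['yel'],(220,125,240,160),.038,'pady')
# depth checks
for nm,u,v in(('C',402,163),('A',268,190),('B',271,178),('post',269,211),('carrier',258,207),('plate',300,150),('bench',340,230)):
    print(nm,W[v,u])
# side
q,e=load('side0'); M=masks(q); V=cloud('side',e)
info('side',M['grey'],(280,125,306,150),.030,'Cside')
info('side',M['red'],(280,205,300,235),.058,'postside')
for nm,u,v in(('C',295,139),('post',290,213)): print(nm,V[v,u])
# plate screws
for nm,u,v in(('s1',318,144),('s2',287,232),('s3',204,205),('s4w',207,184),('s5w',295,131)):
    w=up(p)[(v-5)*8:(v+6)*8,(u-5)*8:(u+6)*8].mean(2); ys,xs=np.where(w>120); 
    uv=unup((xs.mean()+(u-5)*8,ys.mean()+(v-5)*8)); print(nm,uv,plane('top',uv,.008 if 'w' not in nm else .053),W[v,u])
E
```

```text
C px [404.1349 161.5512] xy [ 0.615  -0.3152] L,W mm 52.781467618577764 18.09358415453506 long ang deg -116.45822938023444
B px [272.0114 177.7034] xy [0.5621 0.0186] L,W mm 52.2107138221946 20.421840547062008 long ang deg -108.26271219924243
A px [267.7791 189.8534] xy [0.5314 0.0282] L,W mm 52.650296339692794 20.17315212864391 long ang deg -109.20050615556897
carrier px [267.2896 192.3796] xy [0.5264 0.0294] L,W mm 121.65190460620293 92.265110972249 long ang deg -16.994094217090527
post px [269.0158 210.9702] xy [0.4771 0.0233] L,W mm 19.77626880530165 18.693162030509214 long ang deg -17.420428460076774
padx px [253.2653 127.3294] xy [0.6884 0.0695] L,W mm 61.24330754062188 7.482862488189957 long ang deg -106.89760471966798
pady px [231.216  142.9259] xy [0.6471 0.1234] L,W mm 61.61721130923821 8.434809109808329 long ang deg -16.676258656358087
C [ 0.609 -0.306  0.043]
A [0.5299 0.0275 0.0548]
B [0.5596 0.021  0.0568]
post [0.4771 0.0233 0.0873]
carrier [0.4887 0.0516 0.0276]
plate [ 0.6395 -0.0512  0.011 ]
bench [ 0.4371 -0.1604 -0.0009]
Cside px [292.5 137. ] xy [ 0.6223 -0.3184] L,W mm 119.46110654924355 82.40637191926294 long ang deg 113.22355565730787
postside px [288.3929 219.6947] xy [0.483  0.0173] L,W mm 63.797440492281936 25.257448731004317 long ang deg -76.69699731817488
C [ 0.6064 -0.3016  0.039 ]
post [0.4764 0.0225 0.0919]
s1 [315.9645 143.6321] [ 0.658  -0.0922  0.008 ] [ 0.6572 -0.0975  0.008 ]
s2 [286.4735 232.0324] [ 0.428  -0.0223  0.008 ] [ 0.4281 -0.0236  0.0078]
s3 [204.5456 204.8093] [0.4913 0.1886 0.008 ] [0.4906 0.1895 0.0112]
s4w [206.4554 183.8194] [0.5408 0.1791 0.053 ] [0.5404 0.1778 0.0529]
s5w [295.2584 130.3813] [ 0.6807 -0.0356  0.053 ] [ 0.6787 -0.0349  0.0549]
```

```bash
python3 - <<'E'
from meas import *
for n in('top','side'):
    p,d=load(n+'0'); W=cloud(n,d)
    near=(np.hypot(W[...,0]-.608,W[...,1]+.31)<.06)&(W[...,2]>.028)
    P=W[near]; print(n,len(P),P.mean(0),np.percentile(P[:,2],[5,50,95]))
    c=P.mean(0); u,s,vt=np.linalg.svd(P[:,:2]-c[:2]); a=vt[0]; print('ang',np.degrees(np.arctan2(a[1],a[0])))
    for v in vt: 
        t=(P[:,:2]-c[:2])@v; print(' range',np.percentile(t,[1,99])*1e3)
p,d=load('top0'); b=up(p); h=cv2.cvtColor(b,cv2.COLOR_BGR2HSV)
# top silhouette at several thresholds
for t in(95,105,115,125,135):
    m=((h[...,1]<60)&(h[...,2]>t)).astype(np.uint8)*255
    info('top',m,(385,145,420,182),.030,'C%d'%t)
print(cv2.cvtColor(p,cv2.COLOR_BGR2GRAY)[150:178,388:418])
E
```

```text
top 243 [ 0.6104 -0.3074  0.0405] [0.0315 0.0414 0.0463]
ang 64.78940872983635
 range [-27.3253  25.1992]
 range [-11.9404  14.4468]
side 137 [ 0.609  -0.3051  0.0383] [0.0292 0.0391 0.0451]
ang 61.08155668545306
 range [-30.6353  24.1516]
 range [-12.5703  16.9091]
C95 px [402. 163.] xy [ 0.6112 -0.3098] L,W mm 94.28402028353332 89.15862744680102 long ang deg -179.41157311630033
C105 px [402. 163.] xy [ 0.6112 -0.3098] L,W mm 94.28402028353332 89.15862744680102 long ang deg -179.41157311630033
C115 px [404.1922 161.4818] xy [ 0.6151 -0.3153] L,W mm 56.31173238054181 38.33970766240275 long ang deg -96.847653169059
C125 px [404.031  161.8803] xy [ 0.6141 -0.3149] L,W mm 53.86687952882643 20.735248303720795 long ang deg -116.09180632656431
C135 px [404.1349 161.5512] xy [ 0.615  -0.3152] L,W mm 52.781467618577764 18.09358415453506 long ang deg -116.45822938023444
[[115 110 108 109 113 114 115 106 111 109 111 109 107 111 106 107 106 111
  108 105 110 107 107 109 112 109 115 111 114 112]
 [110 105 111 111 111 113 112 109 108 108 112 113 118 115 110 104 107 114
  110 111 104 101 102 103 1
[... 2574 characters left out ...]
 16   0   9  15  93 120
  113 114 105 106 113 110 108 108 110 106 110 107]
 [113 109 112 113 113 116 117 106  72  37   9   3  13   6  20  52 101 117
  110 112 113 113 112 108 110 106 107 110 111 110]
 [106 107 112 113 110 106 108 113 119 105  71  30  16  26  77 105 115 109
  109 108 106 105 110 105 106 106 110 110 112 111]
 [111 106 109 110 112 105 105 114 115 111 114  98  87 108 119 113 111 106
  108 108 105 105 104 108 107 110 108 108 107 107]
 [109 109 109 103 111 108 111 112 110 106 106 109 115 116 113 106 108 105
  106 110 106 107 107 109 109 106 106 108 112 108]
 [108 105 108 104 106 111 110 109 108 110 108 113 110 114 116 111 108 112
  109 105 103 104 102 110 106 103 104 106 107 106]]
```

```bash
cat > go.py <<'E'
from h import *
import sys
def to(x,y,z,yang=None,s=None):
    s=s or telemetry.sense(); R=np.array(s['eef_rot']); d=np.array([x,y,z])-np.array(s['position'])
    t=R.T@d*1e3; a=np.degrees(np.arctan2(R[1,1],R[0,1]))
    print('tool mm',t,'| len',np.linalg.norm(t),'y-ang',a, 'turn' , None if yang is None else -np.radians((yang-a+90)%180-90),'t',s['time'],'F',s['force'],'open',s['opening'])
if __name__=='__main__': to(*map(float,sys.argv[1:]))
E
python3 go.py .55 .2 .2295; python3 - <<'E'
from h import *
s=telemetry.sense();R=np.array(s['eef_rot']);print(R.T@np.array([.06,-.51,-.07])*1e3)
E
```

```text
tool mm [-482.8057 -343.8115    0.742 ] | len 592.712556391727 y-ang 75.57806033397874 turn None t 0.1 F [ 0.7549 -0.7718 -0.1599] open 0.08729886494008915
[-185.1235 -478.8658   70.8296]
```

```bash
python3 -m inch '[[[-48,-34,0,0,100],[-48,-34,0,0,100],[-48,-34,0,0,100],[-48,-34,0,0,100],[-48,-34,0,0,100],[-48,-34,0,0,100],[-48,-34,0,0,100],[-48,-34,0,0,100]]]' 20; python3 -m inch '[[[-48,-34,0,0,100],[-48,-34,0,0,100],[-21,-53,0,0,100],[-21,-53,0,0,100],[-21,-53,0,0,100],[-21,-53,0,0,100],[-21,-53,0,0,100],[-21,-53,0,0,100]]]'; python3 go.py .610 -.3085 .13 63.8
```

```text
time: 1.1
position: [0.4731, 0.293, 0.2304]
eef_rot: [[-0.969, 0.249, -0.0], [0.249, 0.969, 0.0], [0.0, -0.0, -1.0]]
force: [0.6, 0.1, -0.3]
opening: 0.0866
time: 2.1
position: [0.5909, -0.1361, 0.2302]
eef_rot: [[-0.969, 0.249, -0.001], [0.249, 0.969, 0.0], [0.001, 0.0, -1.0]]
force: [0.8, 0.3, -0.4]
opening: 0.0868
tool mm [ -61.4857 -162.2645  100.1241] | len 200.3374288917911 y-ang 75.59094135844154 turn 0.20579074861437782 t 2.1 F [ 0.8443  0.3045 -0.4434] open 0.0868064558337493
```

```bash
python3 -m inch '[[[-15,-40,25,0,100],[-15,-40,25,0,100],[-15,-40,25,0,100],[-15,-40,25,0,100],[0,0,0,0.1,100],[0,0,0,0.1,100],[0,0,0,0,100]]]'; python3 go.py .610 -.3085 .13 63.8
python3 - <<'E'
from h import *
grab('top','top1');grab('side','side1')
p=cv2.imread('pics/top1.png');q=cv2.imread('pics/side1.png')
cv2.imwrite('pics/c1.png',np.hstack([cv2.resize(p[110:230,330:450],(400,400)),cv2.resize(q[80:200,230:350],(400,400))]))
E
```

```text
time: 2.98
position: [0.6091, -0.3042, 0.1298]
eef_rot: [[-0.9, 0.435, -0.001], [0.435, 0.9, 0.0], [0.001, -0.0, -1.0]]
force: [-0.5, 0.4, 0.6]
opening: 0.0868
tool mm [-2.7138 -3.4928 -0.2237] | len 4.428809728659894 y-ang 64.18752775680883 turn 0.006763635299182069 t 2.975 F [-0.4669  0.3554  0.5504] open 0.08683961175580635
```

View pics/c1.png

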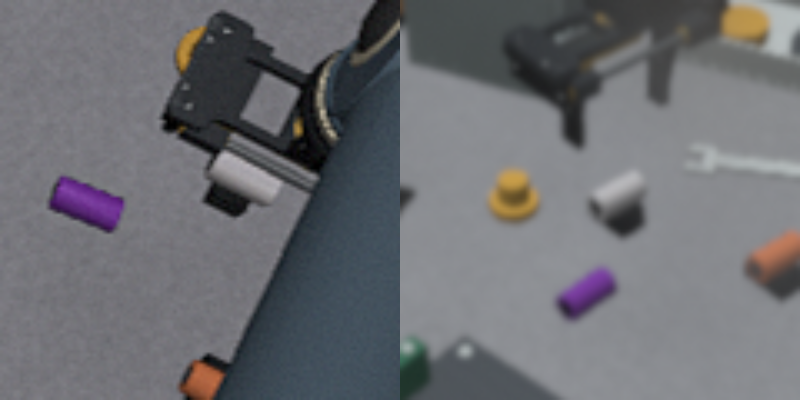

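```bash
python3 - <<'E'
from meas import *
from scipy.optimize import least_squares
for ns in(('top',),('side',),('top','side')):
    P=[]
    for n in ns:
        p,d=load(n+'0'); W=cloud(n,d); P.append(W[(np.hypot(W[...,0]-.61,W[...,1]+.31)<.045)&(W[...,2]>.029)])
    P=np.vstack(P)
    def f(q):
        n=np.array([np.sin(q[1]),-np.cos(q[1])]); x=P[:,:2]@n-q[0]; return np.hypot(x,P[:,2]-.030-q[2])-.014
    a=np.radians(63.8);r=least_squares(f,[.61*np.sin(a)+.31*np.cos(a),a,0],loss='soft_l1',f_scale=.002)
    q=r.x; ax=np.array([np.cos(q[1]),np.sin(q[1])]); t=P[:,:2]@ax; n=np.array([np.sin(q[1]),-np.cos(q[1])])
    tm=(np.percentile(t,2)+np.percentile(t,98))/2
    print(ns,len(P),'ang',np.degrees(q[1]),'dz',q[2],'ctr',n*q[0]+ax*tm,'L',np.ptp(np.percentile(t,[2,98])),'rms',np.sqrt(np.mean(f(q)**2)))
    print(' at t=-.0135:',n*q[0]+ax*-.0135)
# side grey silhouette
q,_=load('side0'); b=up(q);h=cv2.cvtColor(b,cv2.COLOR_BGR2HSV)
for t in(130,140,150):
    m=((h[...,1]<60)&(h[...,2]>t)).astype(np.uint8)*255
    info('side',m,(283,128,308,150),.036,'S%d'%t)
K,T=cam('side');print(proj('side',[.611,-.311,.03]),proj('top',[.611,-.311,.03]))
E
```

```text
('top',) 238 ang 66.41082746200597 dz 9.71807880579012e-05 ctr [ 0.6124 -0.3091] L 0.05134288940593333 rms 0.0021750023135140473
 at t=-.0135: [ 0.6223 -0.2865]
('side',) 130 ang 69.5610123098155 dz -0.0008398017870372065 ctr [ 0.6125 -0.3101] L 0.051266209522991435 rms 0.0030031036118409096
 at t=-.0135: [ 0.6346 -0.2509]
('top', 'side') 368 ang 67.61797050343951 dz -0.00018531983213166417 ctr [ 0.6126 -0.3093] L 0.05149262152123858 rms 0.002553457899607789
 at t=-.0135: [ 0.6275 -0.273 ]
S130 px [295.  138.5] xy [ 0.6093 -0.3082] L,W mm 103.74847274290552 78.22426732355943 long ang deg 113.06794081965249
S140 px [295.  138.5] xy [ 0.6093 -0.3082] L,W mm 103.74847274290552 78.22426732355943 long ang deg 113.06794081965249
S150 px [294.925  134.9125] xy [ 0.616  -0.3229] L,W mm 61.12160322396324 30.893545701262937 long ang deg -117.57473687791727
[294.8495 139.0639] [402.4761 163.0427]
```

The crop shows the aluminium roller in its cradle at about (402,163) in the top view, with the open fingers high above it. Colour and depth agree on a centre near (0.612,-0.3095) and an angle near 64.5°.

```bash
python3 go.py .612 -.3095 .030 64.5
```

```text
tool mm [ -4.8737  -3.7465 100.2106] | len 100.3989640535259 y-ang 64.22660225477372 turn -0.004771690821727132 t 3.075 F [ 0.4979  0.0421 -0.4963] open 0.08709757020338603
```

```bash
python3 -m inch '[[[-5,-4,0,0,100],[0,0,30,0,100],[0,0,30,0,100],[0,0,25,0,100],[0,0,15,0,100],[0,0,0,0,100]]]' 20; python3 go.py .612 -.3095 .030 64.5
python3 - <<'E'
from h import *
grab('side','side2');q=cv2.imread('pics/side2.png')
cv2.imwrite('pics/c2.png',cv2.resize(q[80:200,230:350],(600,600),interpolation=cv2.INTER_CUBIC))
E
```

```text
time: 3.82
position: [0.6116, -0.3101, 0.0295]
eef_rot: [[-0.9, 0.436, -0.002], [0.436, 0.9, 0.001], [0.002, -0.0, -1.0]]
force: [0.2, -0.2, 0.3]
opening: 0.0871
tool mm [-0.1427  0.7207 -0.4538] | len 0.86356386028826 y-ang 64.12014034114125 turn -0.006629801742587609 t 3.825 F [ 0.2431 -0.177   0.2882] open 0.08711066787620513
```

View pics/c2.png

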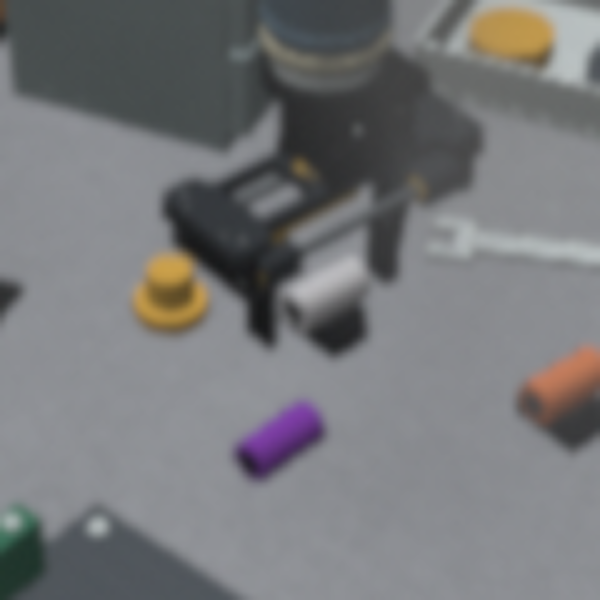

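The fingers straddle both ends of the grey roller, at about (260,310) and (385,250) in the crop. Closing.

```bash
python3 -m inch '[[[0,0,0,0,40],[0,0,0,0,40],[0,0,0,0,40],[0,0,0,0,40],[0,0,0,0,40]]]' 25; python3 go.py .612 -.3095 .030 64.5
```

```text
time: 4.5
position: [0.612, -0.3104, 0.0307]
eef_rot: [[-0.9, 0.437, 0.0], [0.437, 0.9, -0.0], [-0.0, -0.0, -1.0]]
force: [-0.6, -0.8, 1.6]
opening: 0.0517
tool mm [0.4064 0.7585 0.7004] | len 1.1095272318466354 y-ang 64.10961307694129 turn -0.006813537164104321 t 4.5 F [-0.5894 -0.7934  1.5943] open 0.051666842732515074
```

```bash
python3 -m inch '[[[0,0,-15,0,40],[0,0,-40,0,40],[0,0,-50,0,40],[0,0,-40,0,40],[0,0,0,0,40]]]'; python3 - <<'E'
from h import *
grab('side','side3');q=cv2.imread('pics/side3.png')
cv2.imwrite('pics/c3.png',cv2.resize(q[60:180,230:350],(600,600),interpolation=cv2.INTER_CUBIC))
s=telemetry.sense();print(proj('side',s['position']))
E
python3 go.py .547 .023 .1755 73
```

```text
time: 5.12
position: [0.6142, -0.3116, 0.1807]
eef_rot: [[-0.9, 0.437, 0.008], [0.437, 0.9, -0.003], [-0.009, 0.001, -1.0]]
force: [0.1, 0.5, -0.3]
opening: 0.0515
[294.8544  99.1726]
tool mm [204.9007 271.3893   1.786 ] | len 340.0583149849112 y-ang 64.11481546420622 turn -0.15507572479688547 t 5.175 F [-0.1649  0.1606 -0.745 ] open 0.05181013462894551
```

View pics/c3.png

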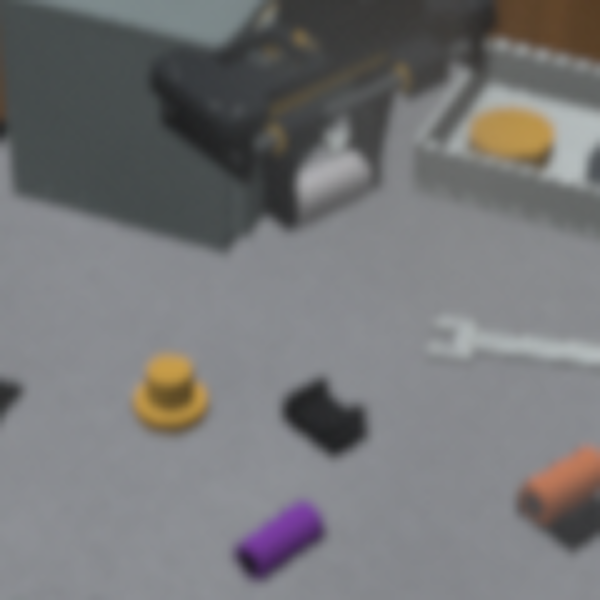

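The grey roller is held level at crop (330,190) and its cradle, at (325,415), is empty. Now I'll refine the saddle.

```bash
python3 - <<'E'
from meas import *
from scipy.optimize import least_squares
A=[];
for ns in(('top',),('side',),('top','side')):
    P=[]
    for n in ns:
        W=cloud(n,load(n+'0')[1]); P.append(W[(np.hypot(W[...,0]-.5446,W[...,1]-.0238)<.045)&(W[...,2]>.044)&(W[...,2]<.062)])
    P=np.vstack(P)
    def f(q):
        n=np.array([np.sin(q[1]),-np.cos(q[1])]); x=P[:,:2]@n-q[0]; return np.minimum(abs(np.hypot(x-.016,P[:,2]-.042)-.014),abs(np.hypot(x+.016,P[:,2]-.042)-.014))
    a=np.radians(73);r=least_squares(f,[.5446*np.sin(a)-.0238*np.cos(a),a],loss='soft_l1',f_scale=.002)
    q=r.x; ax=np.array([np.cos(q[1]),np.sin(q[1])]); t=P[:,:2]@ax; n=np.array([np.sin(q[1]),-np.cos(q[1])])
    tm=(np.percentile(t,2)+np.percentile(t,98))/2
    print(ns,len(P),'ang',np.degrees(q[1]),'saddle',n*q[0]+ax*tm,'L',np.ptp(np.percentile(t,[2,98])),'rms',np.sqrt(np.mean(f(q)**2)))
# station frame from pads, colour: padx centre of top strip (x=103?,53), pady (48,93)
R=lambda d:np.array([[np.cos(d),-np.sin(d)],[np.sin(d),np.cos(d)]])
d=np.radians(-16.9)
px,py=np.array([.6884,.0695]),np.array([.6471,.1234])
print('st origin', px-R(d)@[.1035,.053], py-R(d)@[.048,.0935])
for s,l in(((.658,-.0922),0),((.428,-.0223),0),((.4913,.1886),0)): print(R(d).T@(np.array(s)-(px-R(d)@[.1035,.053]))*1e3)
print('carrier in st mm',R(d).T@(np.array([.5264,.0294])-(px-R(d)@[.1035,.053]))*1e3)
E
```

```text
('top',) 464 ang 72.74982763455877 saddle [0.5444 0.0245] L 0.05046589161990414 rms 0.0018019469236044035
('side',) 355 ang 72.96045265441319 saddle [0.545  0.0236] L 0.05136573027518598 rms 0.0025981789503015276
('top', 'side') 819 ang 72.94669844979097 saddle [0.5446 0.0243] L 0.05061092009456977 rms 0.0022002041063364296
st origin [0.574  0.0489] [0.574  0.0479]
[ 121.4194 -110.5541]
[-118.9678 -110.5343]
[-119.7106  109.6591]
carrier in st mm [-39.8466 -32.462 ]
```

```bash
python3 go.py .5446 .0240 .16 73
```

```text
tool mm [207.5574 271.2333  17.2756] | len 341.9736656328491 y-ang 64.11481546420622 turn -0.15507572479688547 t 5.175 F [-0.1649  0.1606 -0.745 ] open 0.05181013462894551
```

```bash
python3 -m inch '[[[20,26,2,0,40],[30,39,2,0,40],[34,44,3,0,40],[34,44,3,0,40],[34,44,3,0,40],[30,39,2,0,40],[16,22,2,0,40],[9,13,0,0,40]]]'; python3 -m inch '[[[0,0,0,-0.08,40],[0,0,0,-0.075,40],[0,0,0,0,40]]]';  python3 go.py .5446 .0240 .16 73
```

```text
time: 6.18
position: [0.5427, 0.0258, 0.1573]
eef_rot: [[-0.901, 0.434, -0.003], [0.434, 0.901, -0.0], [0.003, -0.001, -1.0]]
force: [1.1, 0.0, -0.5]
opening: 0.0516
time: 6.55
position: [0.5439, 0.023, 0.1581]
eef_rot: [[-0.956, 0.295, -0.001], [0.295, 0.956, -0.0], [0.001, -0.001, -1.0]]
force: [0.2, 0.7, -1.1]
opening: 0.0517
tool mm [-0.3534  1.1047 -1.933 ] | len 2.2542341123936938 y-ang 72.85616389251122 turn -0.0025104136589316987 t 6.55 F [ 0.2411  0.681  -1.0726] open 0.05167982038138365
```

```bash
python3 -m inch '[[[0,1,30,0,40],[0,0,30,0,40],[0,0,15,0,40],[0,0,5,0,40],[0,0,0,0,40]]]';  python3 go.py .5446 .0240 .065 73
python3 - <<'E'
from h import *
grab('side','side4');grab('top','top4');q=cv2.imread('pics/side4.png');p=cv2.imread('pics/top4.png')
cv2.imwrite('pics/c4.png',np.hstack([cv2.resize(q[170:250,225:305],(400,400),interpolation=cv2.INTER_CUBIC),cv2.resize(p[140:240,220:320],(400,400),interpolation=cv2.INTER_CUBIC)]))
E
```

```text
time: 7.18
position: [0.5449, 0.0248, 0.0788]
eef_rot: [[-0.956, 0.293, 0.001], [0.293, 0.956, 0.0], [-0.001, 0.0, -1.0]]
force: [0.2, 0.0, -0.1]
opening: 0.0515
tool mm [ 0.0475 -0.8734 13.8449] | len 13.872498662694811 y-ang 72.96220193938441 turn -0.0006597006086103683 t 7.175 F [ 0.1662  0.0363 -0.1396] open 0.05148328494624573
```

View pics/c4.png

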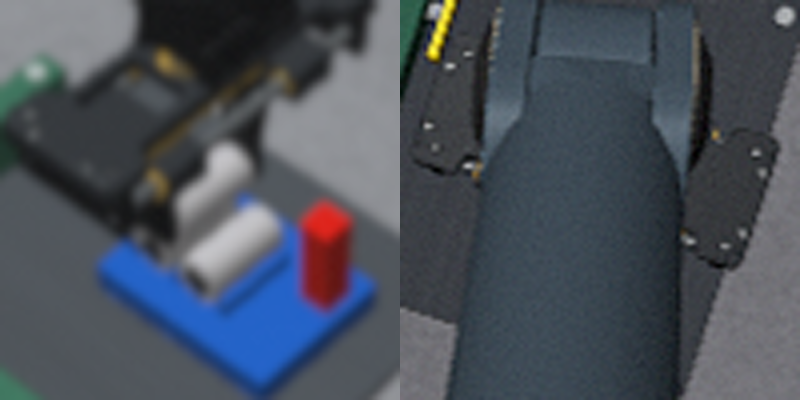

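The side crop shows the held roller above the gap at (210,185), with roller A in front at (235,250) and clear of the red post at (325,255). Lowering slowly.

```bash
python3 -m inch '[[[0,0,6,0,40],[0,0,4,0,40],[0,0,1,0,40],[0,0,0,0,40]]]';python3 -m inch '[[[0,0,1,0,40],[0,0,0,0,40]]]';python3 -m inch '[[[0,0,1,0,40],[0,0,0,0,40]]]'
```

```text
time: 7.78
position: [0.5444, 0.025, 0.0674]
eef_rot: [[-0.956, 0.292, -0.0], [0.292, 0.956, 0.0], [0.0, -0.0, -1.0]]
force: [-0.3, -0.4, -0.9]
opening: 0.0519
time: 8.02
position: [0.5445, 0.025, 0.0665]
eef_rot: [[-0.956, 0.292, -0.0], [0.292, 0.956, 0.0], [0.0, 0.0, -1.0]]
force: [0.0, -0.4, -0.7]
opening: 0.0517
time: 8.28
position: [0.5446, 0.025, 0.0664]
eef_rot: [[-0.956, 0.293, 0.0], [0.293, 0.956, 0.0], [-0.0, 0.0, -1.0]]
force: [-2.4, 0.3, 5.8]
opening: 0.0521
```

```bash
python3 -m inch '[[[0.5,0,0,0,40],[0,0,0,0,40]]]';python3 -m inch '[[[0.5,0,0.3,0,40],[0,0,0,0,40]]]'
```

```text
time: 8.52
position: [0.5442, 0.0251, 0.0662]
eef_rot: [[-0.956, 0.293, 0.0], [0.293, 0.956, 0.0], [-0.0, 0.0, -1.0]]
force: [-1.7, 0.9, 6.1]
opening: 0.0518
time: 8.78
position: [0.5437, 0.0253, 0.0661]
eef_rot: [[-0.956, 0.293, 0.0], [0.293, 0.956, 0.0], [-0.0, 0.0, -1.0]]
force: [-2.1, 0.1, 7.7]
opening: 0.0515
```

```bash
python3 -m inch '[[[0,0,0,0,62],[0,0,0,0,65],[0,0,0,0,70],[0,0,0,0,75],[0,0,0,0,78],[0,0,0,0,78]]]'; python3 - <<'E'
from h import *
grab('side','side5');q=cv2.imread('pics/side5.png')
cv2.imwrite('pics/c5.png',cv2.resize(q[170:250,225:305],(600,600),interpolation=cv2.INTER_CUBIC))
E
```

```text
time: 9.52
position: [0.5435, 0.0253, 0.0652]
eef_rot: [[-0.956, 0.292, -0.0], [0.292, 0.956, 0.0], [0.0, 0.0, -1.0]]
force: [0.5, 0.4, -0.5]
opening: 0.0676
```

View pics/c5.png

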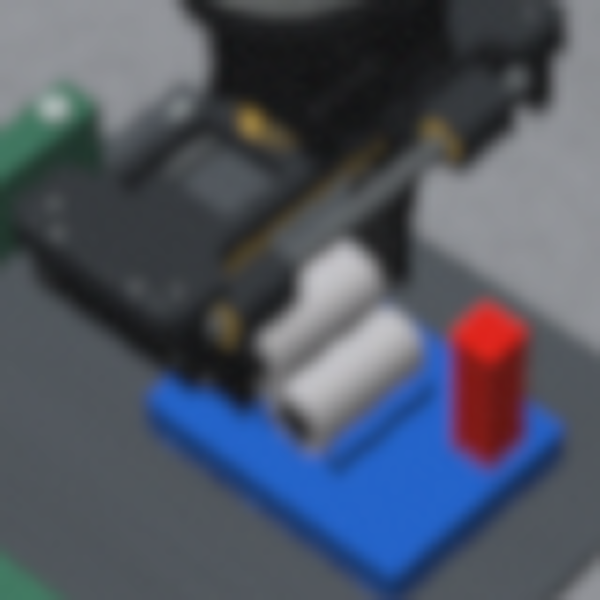

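Released: the top roller stands behind roller A at (320,305), with the fingers clear of both ends. Going up and looking again.

```bash
python3 -m inch '[[[0,0,-4,0,82],[0,0,-8,0,82],[0,0,-25,0,82],[0,0,-45,0,82],[0,0,-45,0,82],[30,0,-10,0,82],[40,0,0,0,82],[0,0,0,0,82]]]'; python3 - <<'E'
from h import *
grab('side','side6');q=cv2.imread('pics/side6.png');grab('top','top6');p=cv2.imread('pics/top6.png')
cv2.imwrite('pics/c6.png',np.hstack([cv2.resize(q[170:250,225:305],(400,400),interpolation=cv2.INTER_CUBIC),cv2.resize(p[140:240,220:320],(400,400),interpolation=cv2.INTER_CUBIC)]))
E
```

```text
time: 10.58
position: [0.4743, 0.0465, 0.2028]
eef_rot: [[-0.957, 0.29, -0.001], [0.29, 0.957, 0.001], [0.001, 0.001, -1.0]]
force: [0.8, -0.2, 0.2]
opening: 0.0711
```

View pics/c6.png

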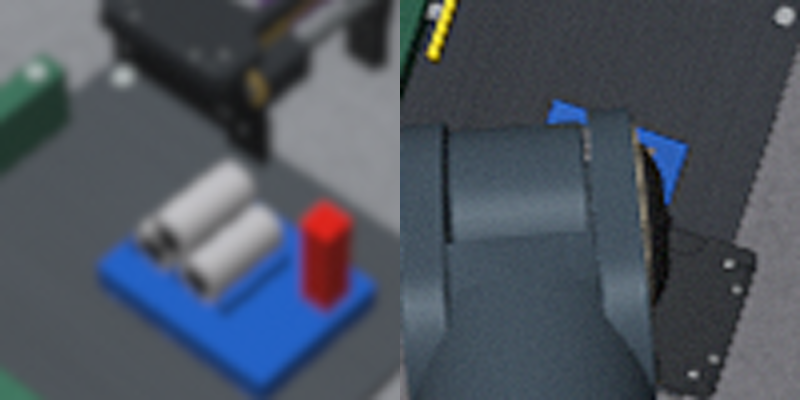

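The pyramid stands: top roller at crop (205,205), lying over the gap. Next I'll check whether the post moved, then go over to it.

```bash
python3 - <<'E'
from meas import *
for t in('side0','side6'):
    M=masks(load(t)[0]); info('side',M['red'],(275,195,305,240),.058,t)
    y=M['blue'][190*8:260*8,235*8:310*8]; ys,xs=np.where(y); print(xs.max()/8,ys.max()/8,xs.min()/8)
E
python3 go.py .4773 .0234 .155 73
```

```text
side0 px [288.3929 219.6947] xy [0.483  0.0173] L,W mm 63.797440492281936 25.257448731004317 long ang deg -76.69699731817488
65.125 60.0 9.5
side6 px [288.3929 219.6947] xy [0.483  0.0173] L,W mm 63.797440492281936 25.257448731004317 long ang deg -76.69699731817488
65.125 60.0 9.5
tool mm [ -6.6773 -21.3628  47.9806] | len 52.944216763617966 y-ang 73.01227331205581 turn 0.00021420970549861508 t 10.675 F [0.2125 0.8276 0.3725] open 0.07166187703538833
```

```bash
python3 -m inch '[[[-7,-21,0,0,82],[0,0,20,0,82],[0,0,25,0,82],[0,0,0,0,82]]]' 45; python3 go.py .4773 .0234 .055 73
```

```text
time: 11.18
position: [0.4768, 0.0229, 0.1559]
eef_rot: [[-0.956, 0.294, -0.003], [0.294, 0.956, -0.001], [0.003, -0.002, -1.0]]
force: [0.3, 0.8, 0.6]
opening: 0.0712
tool mm [ -0.5733   0.8492 100.9258] | len 100.93097107929566 y-ang 72.93186116161067 turn -0.0011892470783781298 t 11.175 F [0.3133 0.8253 0.6136] open 0.07122472417365357
```

```bash
python3 -m inch '[[[-0.5,0.5,30,0,82],[0,0,30,0,70],[0,0,25,0,60],[0,0,15,0,55],[0,0,0,0,50],[0,0,0,0,45],[0,0,0,0,45]]]'; python3 go.py .4773 .0234 .055 73; python3 - <<'E'
from h import *
grab('side','side7');q=cv2.imread('pics/side7.png')
cv2.imwrite('pics/c7.png',cv2.resize(q[160:250,225:315],(600,600),interpolation=cv2.INTER_CUBIC))
E
```

```text
time: 12.05
position: [0.4785, 0.024, 0.0582]
eef_rot: [[-0.956, 0.292, 0.002], [0.292, 0.956, 0.001], [-0.002, 0.001, -1.0]]
force: [0.9, -0.1, -0.8]
opening: 0.0402
tool mm [ 0.9772 -0.9795  3.149 ] | len 3.4395840974857825 y-ang 72.99478915524067 turn -9.094639786064617e-05 t 12.05 F [ 0.93   -0.1029 -0.7609] open 0.04015546317091808
```

View pics/c7.png

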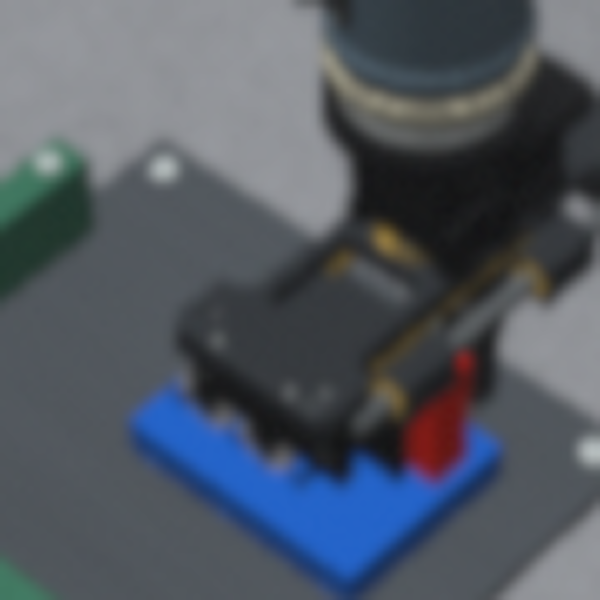

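The fingers straddle the red post at crop (435,420), and the gripper body hides the pyramid but shows no contact force. Closing on the post.

```bash
python3 -m inch '[[[1,-1,2,0,45],[0,0,0,0,38],[0,0,0,0,32],[0,0,0,0,28],[0,0,0,0,25]]]' 20; python3 -m inch '[[[0,0,0,0,22],[0,0,0,0,15],[0,0,0,0,10],[0,0,0,0,10]]]' 20;  python3 -m inch '[[[0,0,0,0,10],[0,0,0,0,10],[0,0,0,0,10]]]' 50; python3 - <<'E'
from h import *
R=lambda d:np.array([[np.cos(d),-np.sin(d)],[np.sin(d),np.cos(d)]])
O=np.array([.574,.0485]);Rs=R(np.radians(-16.9));s=telemetry.sense()
print('post in st',Rs.T@(s['position'][:2]-O)*1e3,'target at touch (-5,25), full (3,33)', s['wrist_torque'])
E
```

```text
time: 12.72
position: [0.4765, 0.0233, 0.0552]
eef_rot: [[-0.956, 0.292, -0.0], [0.292, 0.956, 0.0], [0.0, 0.0, -1.0]]
force: [0.3, 0.1, -0.6]
opening: 0.0235
time: 13.22
position: [0.4762, 0.0225, 0.0552]
eef_rot: [[-0.956, 0.293, -0.001], [0.293, 0.956, -0.001], [0.0, -0.001, -1.0]]
force: [-1.6, -4.5, 2.5]
opening: 0.0201
time: 13.6
position: [0.4762, 0.0225, 0.0552]
eef_rot: [[-0.956, 0.293, -0.001], [0.293, 0.956, -0.001], [0.0, -0.001, -1.0]]
force: [-2.3, -4.2, 2.4]
opening: 0.0195
post in st [-86.0559 -53.2675] target at touch (-5,25), full (3,33) [-1.0192  0.3643 -0.2161]
```

```bash
cat > st.py <<'E'
from h import *
R=lambda d:np.array([[np.cos(d),-np.sin(d)],[np.sin(d),np.cos(d)]])
O=np.array([.574,.0485]);Rs=R(np.radians(-16.9));s=telemetry.sense();E=np.array(s['eef_rot'])
print('post st',Rs.T@(s['position'][:2]-O)*1e3,'F st',Rs.T@s['force'][:2],s['force'][2],'tq',np.array(s['wrist_torque']),'yang',np.degrees(np.arctan2(E[1,1],E[0,1])),'z',s['position'][2],'t',s['time'])
E
python3 -m inch '[[[-2,2,0,0,10],[-4,4,0,0,10],[-5,5,0,0,10],[-5,5,0,0,10],[-5,5,0,0,10],[-5,5,0,0,10],[-5,5,0,0,10],[-4,4,0,0,10]]]'; python3 st.py; python3 - <<'E'
from h import *
grab('side','side8');q=cv2.imread('pics/side8.png')
cv2.imwrite('pics/c8.png',cv2.resize(q[140:260,185:305],(600,600),interpolation=cv2.INTER_CUBIC))
E
```

```text
time: 14.6
position: [0.5174, 0.046, 0.0552]
eef_rot: [[-0.956, 0.293, -0.006], [0.293, 0.956, -0.0], [0.006, -0.002, -1.0]]
force: [-9.6, -4.6, 10.0]
opening: 0.0199
post st [-53.3939 -18.8321] F st [-7.8308 -7.168 ] 9.984025947260474 tq [-0.9466  1.3891 -0.2045] yang 72.93551504517873 z 0.055207615330856746 t 14.6
```

View pics/c8.png

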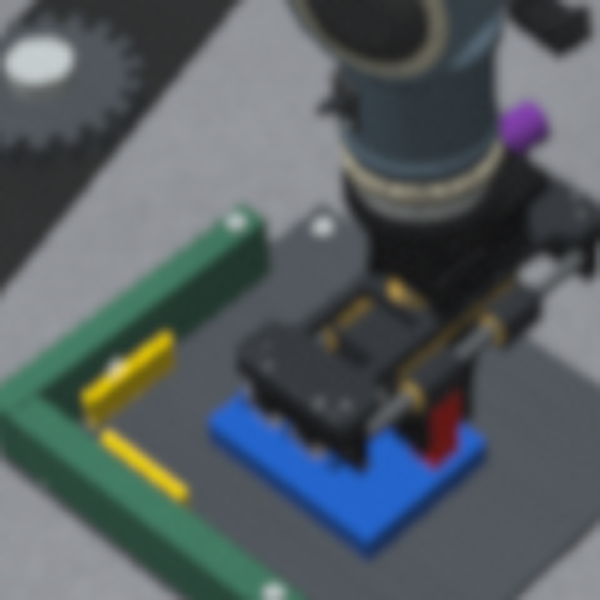

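The carrier slides square with the post held; the pads at crop (130,375) and (145,465) are still out. I'm easing the small downward load and continuing.

```bash
python3 -m inch '[[[-3,3,-0.4,0,10],[-5,5,-0.2,0,10],[-6,5,0,0,10],[-6,5,0,0,10],[-6,5,0,0,10],[-5,5,0,0,10],[-4,4,0,0,10],[-2,2,0,0,10]]]'; python3 -m inch '[[[0,0,0,0,10]]]'; python3 st.py
```

```text
time: 15.65
position: [0.5659, 0.0686, 0.0556]
eef_rot: [[-0.956, 0.292, -0.0], [0.292, 0.956, 0.0], [0.0, 0.0, -1.0]]
force: [-0.6, -0.7, -5.2]
opening: 0.0196
time: 15.78
position: [0.5656, 0.0684, 0.0557]
eef_rot: [[-0.956, 0.292, -0.0], [0.292, 0.956, 0.0], [0.0, 0.0, -1.0]]
force: [-0.1, 1.2, -4.9]
opening: 0.0198
post st [-13.8206  16.5943] F st [-0.4646  1.1111] -4.945978192778831 tq [-0.0221  0.2806  0.0086] yang 73.0126447920684 z 0.05569091166187017 t 15.775
```

```bash
python3 -m inch '[[[0,0,0.3,0,10],[0,0,0.1,0,10]]]'; python3 st.py; python3 -m inch '[[[-2,2,0,0,10],[-2.5,2.5,0,0,10],[-1.5,1,0,0,10],[0,0,0,0,10]]]'; python3 st.py; python3 - <<'E'
from h import *
grab('side','side9');q=cv2.imread('pics/side9.png');grab('top','top9');p=cv2.imread('pics/top9.png')
cv2.imwrite('pics/c9.png',np.hstack([cv2.resize(q[160:260,175:275],(400,400),interpolation=cv2.INTER_CUBIC),cv2.resize(p[100:200,200:300],(400,400),interpolation=cv2.INTER_CUBIC)]))
E
```

```text
time: 16.02
position: [0.5653, 0.0681, 0.0554]
eef_rot: [[-0.956, 0.293, -0.0], [0.293, 0.956, 0.0], [0.0, -0.0, -1.0]]
force: [-0.4, 1.3, -4.9]
opening: 0.02
post st [-14.0331  16.1934] F st [-0.7975  1.0953] -4.8793728233763565 tq [-0.0292  0.2998 -0.0016] yang 72.98309826680484 z 0.05544023471524352 t 16.025
time: 16.52
position: [0.5731, 0.0719, 0.0554]
eef_rot: [[-0.956, 0.292, 0.0], [0.292, 0.956, 0.0], [-0.0, 0.0, -1.0]]
force: [0.0, 0.1, -5.7]
opening: 0.0196
post st [-7.6376 22.1188] F st [-0.0138  0.094 ] -5.733084729926134 tq [0.0656 0.2297 0.0602] yang 73.00938387148106 z 0.05536607454165564 t 16.525
```

View pics/c9.png

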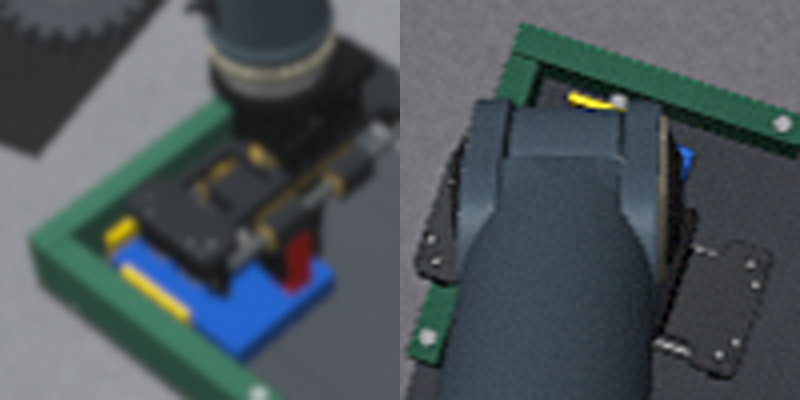

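The carrier is close to both pads but carries its whole weight on the gripper (Fz −5.7), so it floats by a fraction of a millimetre. Lowering in small steps.

```bash
python3 -m inch '[[[0,0,0.3,0,10],[0,0,0,0,10]]]'; python3 -m inch '[[[0,0,0.3,0,10],[0,0,0,0,10]]]';python3 -m inch '[[[0,0,0.3,0,10],[0,0,0,0,10]]]'; python3 st.py
```

```text
time: 16.88
position: [0.5729, 0.0717, 0.0553]
eef_rot: [[-0.956, 0.292, 0.0], [0.292, 0.956, 0.0], [-0.0, 0.0, -1.0]]
force: [-1.7, 0.3, -3.7]
opening: 0.0199
time: 17.12
position: [0.5729, 0.0718, 0.0552]
eef_rot: [[-0.956, 0.292, 0.0], [0.292, 0.956, 0.0], [0.0, 0.0, -1.0]]
force: [-2.0, 0.7, 1.9]
opening: 0.0199
time: 17.38
position: [0.5729, 0.0717, 0.0552]
eef_rot: [[-0.956, 0.292, -0.0], [0.292, 0.956, 0.0], [0.0, 0.0, -1.0]]
force: [-4.6, 0.2, 4.8]
opening: 0.0195
post st [-7.8505 21.9127] F st [-4.4394 -1.1588] 4.770688554318034 tq [-0.1479  0.8509  0.0363] yang 72.99650716827574 z 0.05521057828499424 t 17.375
```

```bash
python3 -m inch '[[[-1,1,-0.3,0,10],[-1,1,0,0,10],[0,0,0,0,10]]]' >/dev/null; python3 st.py;  python3 -m inch '[[[-1,1,0,0,10],[-1,1,0,0,10],[0,0,0,0,10]]]' >/dev/null; python3 st.py; python3 -m inch '[[[-1,1,0,0,10],[-1,1,0,0,10],[0,0,0,0,10]]]' >/dev/null; python3 st.py
```

```text
post st [-6.9348 22.6671] F st [-6.0849 -2.7313] 6.382803899371482 tq [-0.3305  1.2514 -0.0336] yang 72.9354899853764 z 0.05522157221125412 t 17.75
post st [-6.0524 23.3125] F st [-11.2532  -6.0135] 10.959044932743828 tq [-0.5188  1.8068 -0.0824] yang 72.89181691408882 z 0.05524045986938327 t 18.125
post st [-5.7885 23.4486] F st [-14.8591 -10.6735] 15.497218822740647 tq [-0.9187  2.8362 -0.0917] yang 72.84806557637259 z 0.05524932169352204 t 18.5
```

```bash
python3 -m inch '[[[0,0,-0.4,0,10],[0,0,0,0,10]]]' >/dev/null; python3 st.py;  python3 -m inch '[[[0,0,-0.4,0,10],[0,0,0,0,10]]]' >/dev/null; python3 st.py; python3 -m inch '[[[0,0,-0.4,0,10],[0,0,0,0,10]]]' >/dev/null; python3 st.py
```

```text
post st [-5.3664 23.8645] F st [-12.9385  -8.981 ] 12.574186438276001 tq [-0.8514  2.4614 -0.0568] yang 72.85192187692883 z 0.05534455169700924 t 18.75
post st [-5.3694 23.8929] F st [-12.0579  -8.3166] 9.798804632911969 tq [-0.8284  2.3372 -0.1035] yang 72.85679080633592 z 0.05540436552008978 t 19.0
post st [-5.3193 23.8896] F st [-10.1008  -8.0504] 8.472275350806898 tq [-0.8541  2.2125 -0.0661] yang 72.8594658748856 z 0.055503519499451065 t 19.25
```

```bash
python3 -m inch '[[[0,0,-0.4,0,10],[0,0,0,0,10]]]' >/dev/null; python3 st.py;  python3 -m inch '[[[0,0,-0.4,0,10],[0,0,0,0,10]]]' >/dev/null; python3 st.py; python3 - <<'E'
from h import *
grab('side','side10');q=cv2.imread('pics/side10.png');grab('top','top10');p=cv2.imread('pics/top10.png')
cv2.imwrite('pics/c10.png',np.hstack([cv2.resize(q[180:260,180:260],(400,400),interpolation=cv2.INTER_CUBIC),cv2.resize(p[100:180,210:290],(400,400),interpolation=cv2.INTER_CUBIC)]))
E
```

```text
post st [-5.2563 23.9361] F st [-9.2313 -7.2452] 6.370053796422891 tq [-0.952  2.119 -0.161] yang 72.86672779019622 z 0.05563538452495851 t 19.5
post st [-5.228 23.952] F st [-9.1283 -7.9932] 4.480639921111392 tq [-0.9478  1.9953 -0.0924] yang 72.86775352643551 z 0.05575161019410819 t 19.75
```

View pics/c10.png

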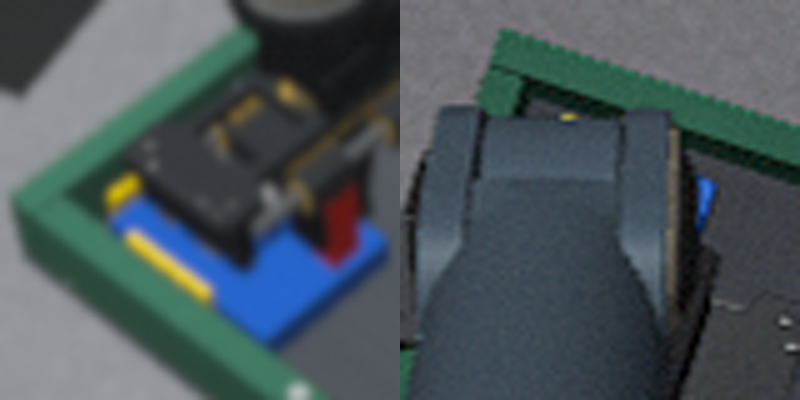

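The carrier sits at both pads (yellow strips at crop (125,190) and (170,265)), with reactions of about 9 N and 8 N. I'll keep pushing both together and watch the forces.

```bash
for i in 1; do python3 -m inch '[[[-1,1,-0.3,0,10],[-1,1,-0.3,0,10],[0,0,0,0,10]]]' >/dev/null; python3 st.py; done; python3 -m inch '[[[-1,1,-0.2,0,10],[-1,1,-0.2,0,10],[0,0,0,0,10]]]' >/dev/null; python3 st.py
```

```text
post st [-4.6878 24.3423] F st [-12.142  -11.0277] 6.9103593856969825 tq [-1.3097  2.7466 -0.1186] yang 72.8542233224597 z 0.05615244543799076 t 20.225
post st [-3.4321 25.4561] F st [-13.9494 -12.417 ] 7.177455105099757 tq [-1.5645  3.1052 -0.091 ] yang 72.83488140470325 z 0.056348678379418426 t 20.6
```

```bash
python3 -m inch '[[[-1,1,0,0,10],[-1,1,0,0,10],[0,0,0,0,10]]]' ; python3 st.py; python3 -m inch '[[[-1,1,0,0,10],[-1,1,0,0,10],[0,0,0,0,10]]]'; python3 st.py
```

```text
time: 20.98
position: [0.5793, 0.0744, 0.0564]
eef_rot: [[-0.955, 0.296, -0.019], [0.296, 0.955, -0.006], [0.016, -0.011, -1.0]]
force: [-20.2, -8.1, 12.4]
opening: 0.0197
post st [-2.4823 26.32  ] F st [-17.0278 -13.598 ] 12.417294961244203 tq [-1.8134  3.6188 -0.1035] yang 72.80514643429723 z 0.056409538112560144 t 20.975
time: 21.35
position: [0.5807, 0.0749, 0.0565]
eef_rot: [[-0.955, 0.296, -0.021], [0.296, 0.955, -0.006], [0.018, -0.012, -1.0]]
force: [-23.5, -9.0, 14.6]
opening: 0.0197
post st [-1.2925 27.2388] F st [-19.8655 -15.4559] 14.639615883812617 tq [-2.0422  4.191  -0.1348] yang 72.77250152693959 z 0.056510773523528623 t 21.35
```

```bash
python3 -m inch '[[[-1,1.3,0,-0.002,10],[-1,1.3,0,-0.002,10],[0,0,0,0,10]]]' >/dev/null; python3 st.py; python3 -m inch '[[[-1,1.3,-0.2,0,10],[-1,1.3,-0.2,0,10],[0,0,0,0,10]]]'>/dev/null; python3 st.py; python3 - <<'E'
from h import *
grab('side','side11');q=cv2.imread('pics/side11.png')
cv2.imwrite('pics/c11.png',cv2.resize(q[180:260,180:260],(600,600),interpolation=cv2.INTER_CUBIC))
E
```

```text
post st [ 0.0827 28.4079] F st [-20.5382 -18.3176] 16.36491642429312 tq [-2.4757  4.6614 -0.2442] yang 72.95313157738087 z 0.05636035560487592 t 21.725
post st [ 1.3118 29.8477] F st [-22.2237 -20.3026] 17.790552375935906 tq [-2.7368  5.0808 -0.213 ] yang 72.92267121002395 z 0.05649479346293258 t 22.1
```

View pics/c11.png

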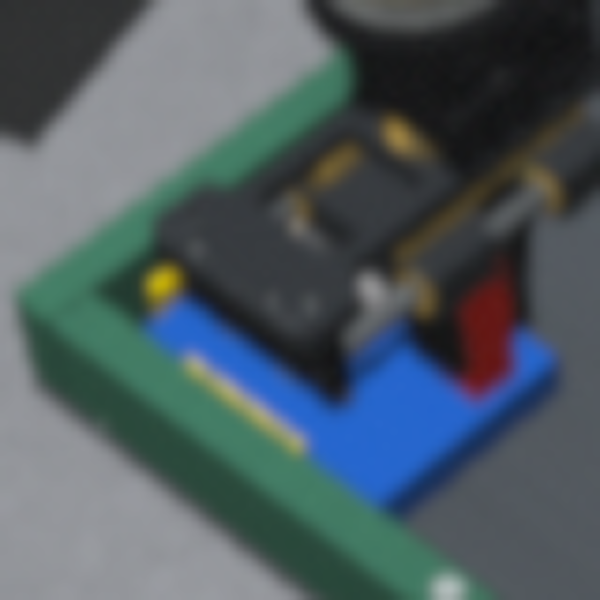

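Both pads are moving in, and the yellow strips at crop (160,285) and (245,405) are narrower. Continuing to the hard stops.

```bash
python3 -m inch '[[[-1,1.2,-0.1,0,10],[-1,1.2,-0.1,0,10],[0,0,0,0,10]]]' >/dev/null; python3 st.py; python3 -m inch '[[[-0.7,1.2,-0.1,-0.001,10],[-0.7,1.2,-0.1,0,10],[0,0,0,0,10]]]'>/dev/null; python3 st.py
```

```text
post st [ 2.2968 31.0436] F st [-24.6349 -21.8585] 17.948725055923752 tq [-2.9845  5.6506 -0.2139] yang 72.8930787830058 z 0.056453159415549126 t 22.525
post st [ 2.3163 31.5776] F st [-26.9737 -25.0442] 22.096665451319172 tq [-3.4396  6.3831 -0.3405] yang 72.89033685586557 z 0.056381742349672914 t 22.9
```

```bash
python3 -m inch '[[[-0.7,1,-0.1,-0.001,10],[-0.7,1,-0.1,0,10],[0,0,0,0,10]]]'>/dev/null; python3 st.py
```

```text
post st [ 2.3394 31.805 ] F st [-29.7798 -28.2964] 25.080427848463813 tq [-3.8568  7.2201 -0.323 ] yang 72.89547397030931 z 0.05634275464252625 t 23.275
```

```bash
python3 -m inch '[[[-0.3,1,0,0,10],[0,1,0,-0.001,10],[0,0,0,0,10]]]'; python3 st.py; python3 - <<'E'
from meas import *
grab('side','side12');q=cv2.imread('pics/side12.png');grab('top','top12');p=cv2.imread('pics/top12.png')
cv2.imwrite('pics/c12.png',np.hstack([cv2.resize(q[180:260,180:260],(400,400),interpolation=cv2.INTER_CUBIC),cv2.resize(p[100:180,210:290],(400,400),interpolation=cv2.INTER_CUBIC)]))
E
```

```text
time: 23.65
position: [0.5856, 0.0787, 0.0564]
eef_rot: [[-0.955, 0.294, -0.04], [0.295, 0.955, -0.014], [0.034, -0.025, -0.999]]
force: [-37.6, -20.6, 26.2]
opening: 0.0195
post st [ 2.3453 32.2469] F st [-30.045  -30.6211] 26.216564313990375 tq [-4.2684  7.6192 -0.3692] yang 72.89484575198416 z 0.05638987842322228 t 23.65
```

View pics/c12.png

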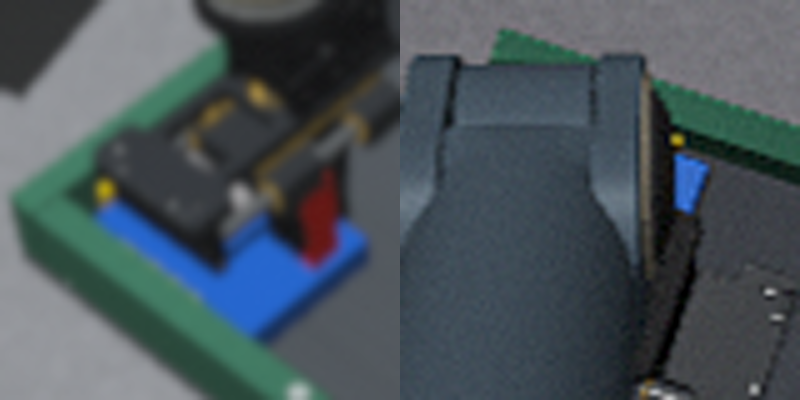

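```bash
python3 -m inch '[[[1,0.5,-0.3,0,10],[1,0.5,-0.3,0,10],[0,0,0,0,10]]]'>/dev/null; python3 st.py;python3 -m inch '[[[0,1,-0.2,0,10],[0,1,0,0,10],[0,0,0,0,10]]]'>/dev/null; python3 st.py; python3 - <<'E'
from meas import *
R=lambda d:np.array([[np.cos(d),-np.sin(d)],[np.sin(d),np.cos(d)]])
O=np.array([.574,.0485]);Rs=R(np.radians(-16.9))
for n,X,Y in(('top',108,8),('side',-12,8),('side',108,98),('side',-12,98)):
    w=O+Rs@np.array([X,Y])/1e3; print(n,X,Y,proj(n,[*w,.028]))
M=masks(load('top12')[0]); m=M['blue'][110*8:160*8,262*8:282*8]; cs,_=cv2.findContours(m,0,2); c=max(cs,key=cv2.contourArea)[:,0]+[262*8,110*8]
S=np.array([Rs.T@(plane('top',unup(q),.028)[:2]-O)*1e3 for q in c]); print('top blue st max x pct',np.percentile(S[:,0],[90,98,100]),'min y',np.percentile(S[:,1],[0,2,10,20]))
M=masks(load('side12')[0]); m=M['blue'][190*8:260*8,190*8:270*8]; cs,_=cv2.findContours(m,0,2); c=max(cs,key=cv2.contourArea)[:,0]+[190*8,190*8]
S=np.array([Rs.T@(plane('side',unup(q),.028)[:2]-O)*1e3 for q in c]); print('side',S.min(0),S.max(0))
E
```

```text
post st [ 2.1173 33.0823] F st [-25.5334 -30.1046] 20.261463353495333 tq [-4.6954  6.7225 -0.5491] yang 72.84741570563911 z 0.05650011952039373 t 24.125
post st [ 2.1648 33.241 ] F st [-25.5737 -32.4663] 21.722290037161603 tq [-5.4012  7.0465 -0.4447] yang 72.8001961950767 z 0.05668853061450321 t 24.5
top 108 8 [270.9515 132.1862]
side -12 8 [253.1097 228.2624]
side 108 98 [196.5595 224.595 ]
side -12 98 [228.2095 248.8178]
top blue st max x pct [108.2642 108.4828 108.5846] min y [5.0484 5.3433 5.8672 6.1363]
side [-19.6116   4.1328] [110.9687  93.1938]
```

```bash
python3 - <<'E'
from meas import *
R=lambda d:np.array([[np.cos(d),-np.sin(d)],[np.sin(d),np.cos(d)]])
O=np.array([.574,.0485]);Rs=R(np.radians(-16.9))
grab('side','side13');q=cv2.imread('pics/side13.png');grab('top','top13');p=cv2.imread('pics/top13.png')
cv2.imwrite('pics/c13.png',np.hstack([cv2.resize(q[180:260,180:260],(400,400),interpolation=cv2.INTER_CUBIC),cv2.resize(p[100:180,210:290],(400,400),interpolation=cv2.INTER_CUBIC)]))
for t,b in(('top12',(262,110,282,160)),('top13',(262,110,282,160)),('top0',(235,155,300,230))):
    M=masks(load(t)[0]); x0,y0,x1,y1=b
    m=M['blue'][y0*8:y1*8,x0*8:x1*8]; cs,_=cv2.findContours(m,0,2); c=max(cs,key=cv2.contourArea)[:,0]+[x0*8,y0*8]
    S=np.array([Rs.T@(plane('top',unup(k),.028)[:2]-O)*1e3 for k in c])
    # -y edge points: x within 10..25 of max
    xm=S[:,0].max(); e=S[(S[:,0]<xm-4)&(S[:,0]>xm-14)]; f=S[(S[:,1]<S[:,1].min()+10)&(S[:,1]>S[:,1].min()+3)]
    print(t,'x edge',xm,np.median(f[f[:,0]>xm-3][:,0]),'-y edge',np.sort(e[:,1])[:20:5], e[e[:,1]<e[:,1].min()+1.5][:,1].mean())
E
```

```text
top12 x edge 108.5846189394741 108.28284622536972 -y edge [5.0484 5.5981 5.9681 6.166 ] 5.785869995362639
top13 x edge 108.3675389544021 107.97674786409567 -y edge [ 5.8594  6.179   6.3834 24.181 ] 6.253386673734041
top0 x edge 20.787710430204058 19.972618592561776 -y edge [-78.1045 -77.9985 -77.8981 -77.8035] -77.88043342920524
```

View pics/c13.png

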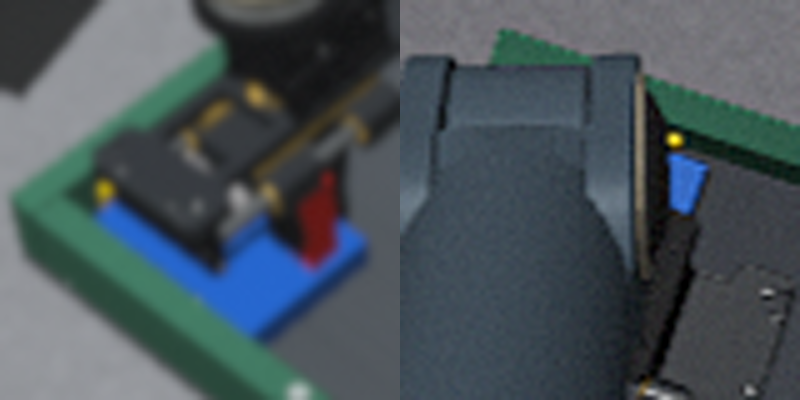

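pad_x reads fully in (carrier x about 47.9 of 48). pad_y is nearly hidden behind the wall but may be about 1 mm short (about 52 of 53), so I'll push y a bit more with less x load and less downward load.

```bash
python3 -m inch '[[[0.7,0.5,-0.4,0,10],[0.7,0.5,-0.4,-0.002,10],[0,0,0,0,10]]]'>/dev/null; python3 st.py;python3 -m inch '[[[0,1,-0.3,0,10],[0,1,-0.2,0,10],[0,0,0,0,10]]]'>/dev/null; python3 st.py;python3 -m inch '[[[0,0.8,0,0,10],[0,0.7,0,0,10],[0,0,0,0,10]]]'>/dev/null; python3 st.py
```

```text
post st [ 2.1018 33.4963] F st [-21.1597 -33.333 ] 14.673619753915304 tq [-5.8231  6.2405 -0.5367] yang 72.88052713852728 z 0.05688076147546676 t 24.975
post st [ 2.1125 33.6955] F st [-20.5788 -35.2764] 14.757898889984842 tq [-6.5324  6.4518 -0.5444] yang 72.84060532419203 z 0.057135033890545084 t 25.35
post st [ 2.061  33.8224] F st [-22.0412 -36.9772] 16.301016485784523 tq [-6.9516  6.6119 -0.4377] yang 72.80806668125214 z 0.057202604129066144 t 25.725
```

```bash
python3 -m inch '[[[0,-1,0,0,10],[0,-1,0,0,10],[0,-1,0,-0.001,10],[0,-1,0,0,10],[0,-1,0,0,10],[0,0,0,0,10]]]'; python3 st.py; python3 - <<'E'
from meas import *
R=lambda d:np.array([[np.cos(d),-np.sin(d)],[np.sin(d),np.cos(d)]])
O=np.array([.574,.0485]);Rs=R(np.radians(-16.9))
grab('side','side14');q=cv2.imread('pics/side14.png');grab('top','top14');p=cv2.imread('pics/top14.png')
cv2.imwrite('pics/c14.png',np.hstack([cv2.resize(q[180:260,180:260],(400,400),interpolation=cv2.INTER_CUBIC),cv2.resize(p[100:180,210:290],(400,400),interpolation=cv2.INTER_CUBIC)]))
for t,b in(('top13',(262,110,282,160)),('top14',(262,110,282,160))):
    M=masks(load(t)[0]); x0,y0,x1,y1=b
    m=M['blue'][y0*8:y1*8,x0*8:x1*8]; cs,_=cv2.findContours(m,0,2); c=max(cs,key=cv2.contourArea)[:,0]+[x0*8,y0*8]
    S=np.array([Rs.T@(plane('top',unup(k),.028)[:2]-O)*1e3 for k in c])
    xm=S[:,0].max(); e=S[(S[:,0]<xm-4)&(S[:,0]>xm-14)]
    print(t,'x edge',xm,'-y edge', e[e[:,1]<e[:,1].min()+1.5][:,1].mean())
for t in('side0','side9','side12','side13','side14'):
    print(t,'yellow px', cv2.countNonZero(masks(load(t)[0])['yel'][190*8:260*8,185*8:250*8])/64)
E
```

```text
time: 26.48
position: [0.5858, 0.0799, 0.0569]
eef_rot: [[-0.956, 0.293, -0.034], [0.293, 0.956, -0.017], [0.027, -0.027, -0.999]]
force: [-27.4, -22.9, 10.6]
opening: 0.02
post st [ 2.141  33.4208] F st [-19.5533 -29.8866] 10.599080523196136 tq [-5.4215  5.8616 -0.5292] yang 72.97395447699 z 0.056887390215869874 t 26.475
top13 x edge 108.3675389544021 -y edge 6.253386673734041
top14 x edge 108.46740755797173 -y edge 6.35772778116669
side0 yellow px 209.890625
side9 yellow px 76.03125
side12 yellow px 10.859375
side13 yellow px 9.8125
side14 yellow px 9.8125
```

View pics/c14.png

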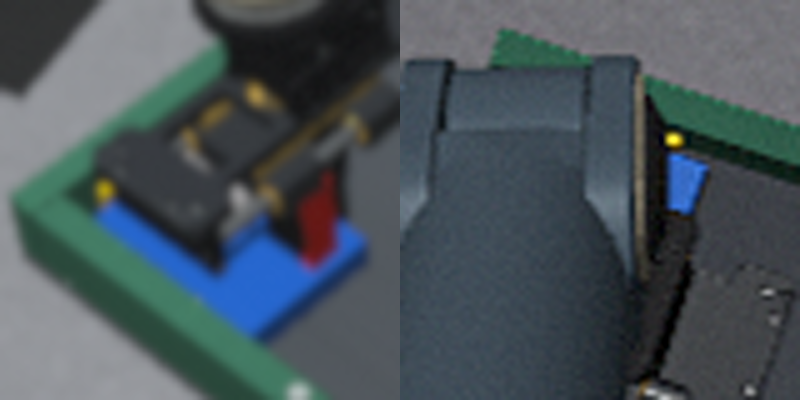

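```bash
python3 - <<'E'
from meas import *
R=lambda d:np.array([[np.cos(d),-np.sin(d)],[np.sin(d),np.cos(d)]])
O=np.array([.574,.0485]);Rs=R(np.radians(-16.9))
for t in('side0','side9','side14'):
    m=masks(load(t)[0])['blue'][190*8:260*8,190*8:325*8]; cs,_=cv2.findContours(m,0,2); c=max(cs,key=cv2.contourArea)[:,0]+[190*8,190*8]
    k=unup(c[c[:,0]>=c[:,0].max()-4].mean(0)); print(t,k,'corner st',Rs.T@(plane('side',k,.024)[:2]-O)*1e3)
for n,X in(('C',(67,53,65)),('A',(51,53,42)),('B',(83,53,42)),('C-y end',(67,27,65)),('C+y end',(67,79,65)),('A+y end',(51,79,42))):
    w=O+Rs@np.array(X[:2])/1e3; print(n,proj('side',[*w,X[2]/1e3]),'crop',(proj('side',[*w,X[2]/1e3])-[185,175])*8)
q=load('side14')[0]; cv2.imwrite('pics/c15.png',cv2.resize(q[175:250,185:260],(600,600),interpolation=cv2.INTER_CUBIC))
E
```

```text
side0 [299.4554 227.6339] corner st [-98.852  -76.5755]
side9 [257.8304 229.4196] corner st [-21.5076   0.356 ]
side14 [252.5625 229.1641] corner st [-10.6024   8.8997]
C [218.3292 213.4719] crop [266.6339 307.7755]
A [223.4326 222.3797] crop [307.4606 379.0373]
B [215.0496 216.2198] crop [240.397  329.7587]
C-y end [225.6236 207.8834] crop [324.9888 263.0671]
C+y end [210.8867 219.174 ] crop [207.0936 353.3919]
A+y end [216.0975 228.1286] crop [248.7798 425.0288]
```

View pics/c15.png

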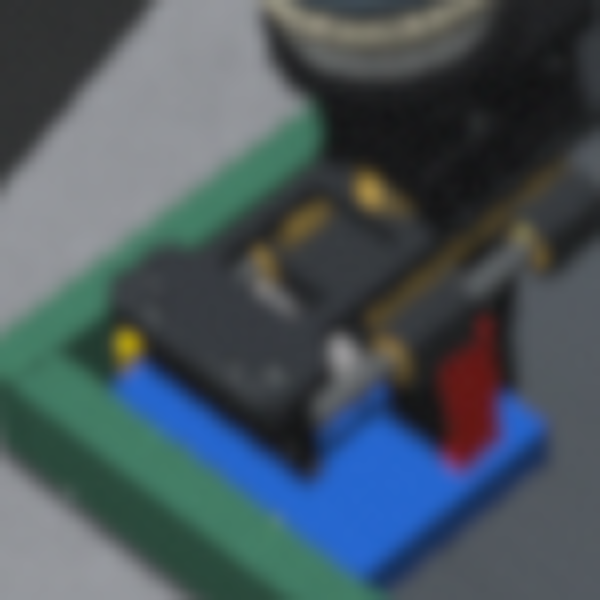

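```bash
python3 - <<'E'
from h import *
q,d=load('side14'); W=cloud('side',d)
R=lambda a:np.array([[np.cos(a),-np.sin(a)],[np.sin(a),np.cos(a)]])
O=np.array([.574,.0485]);Rs=R(np.radians(-16.9))
for v in range(207,216):
    for u in range(215,224):
        if q[v,u].min()>110: w=W[v,u]; print(u,v,q[v,u],Rs.T@(w[:2]-O)*1e3,w[2]*1e3)
for v in range(216,225,2):
    for u in range(226,232,2): 
        w=W[v,u]; print('A?',u,v,q[v,u],Rs.T@(w[:2]-O)*1e3,w[2]*1e3)
E
python3 st.py
```

```text
A? 226 216 [66 64 63] [-20.5849  97.5514] 159.95343485092118
A? 228 216 [62 60 60] [-18.2771  89.9169] 151.65394319925406
A? 230 216 [42 46 47] [-12.3531  79.2863] 138.03276303230118
A? 226 218 [116 114 114] [-17.6191  96.0386] 149.2896508461684
A? 228 218 [130 129 129] [-4.6467 79.9714] 125.44849158397797
A? 230 218 [72 74 75] [-10.8411  78.8488] 129.23587138432336
A? 226 220 [106 104 104] [-29.078  105.7292] 159.4276949355079
A? 228 220 [138 137 137] [44.4186 42.237 ] 47.22947083455353
A? 230 220 [108 106 104] [39.7209 39.4186] 48.412581533902596
A? 226 222 [83 82 80] [-28.6273 106.1728] 152.36800363610803
A? 228 222 [114 113 110] [36.9568 48.9582] 50.93892407128775
A? 230 222 [102  96  92] [-22.1168  89.3552] 132.52146416758015
A? 226 224 [98 96 92] [-19.3659  99.8123] 132.2864263382063
A? 228 224 [102  91  85] [-23.5772  97.2104] 133.2986441153422
A? 230 224 [113  74  58] [-27.3066  94.2407] 133.60611377991916
post st [ 2.1708 33.4154] F st [-19.4535 -29.3239] 9.643991779101507 tq [-5.4679  5.8569 -0.6036] yang 72.97356125398075 z 0.056897917614442406 t 26.575
```

```bash
python3 - <<'E'
from h import *
q,d=load('side14'); W=cloud('side',d)
R=lambda a:np.array([[np.cos(a),-np.sin(a)],[np.sin(a),np.cos(a)]])
O=np.array([.574,.0485]);Rs=R(np.radians(-16.9))
for v in range(200,245):
    for u in range(195,250):
        w=W[v,u]; s=Rs.T@(w[:2]-O)*1e3
        if 15<s[0]<110 and 15<s[1]<90 and 36<w[2]*1e3<100 and q[v,u].max()-q[v,u].min()<40: print(u,v,q[v,u],s,w[2]*1e3)
E
```

```text
217 211 [102 102 103] [64.4017 57.9037] 80.66075615172463
218 212 [99 96 95] [60.9115 57.8568] 79.38861764455119
219 212 [103 101 100] [59.5141 55.7748] 78.68020973630551
220 213 [96 93 92] [55.104  56.4223] 78.68912277279416
221 214 [80 77 75] [55.6717 53.3156] 71.76086488622302
222 214 [71 67 65] [52.923 52.242] 72.92485747973953
227 218 [140 138 139] [45.527  43.7455] 55.62476912145009
226 219 [118 116 115] [47.7124 45.7162] 51.687731005423565
227 219 [146 144 145] [42.1776 46.7988] 56.894748873777104
228 219 [144 142 143] [42.5104 43.3042] 53.60729952290011
229 219 [119 118 118] [40.8998 41.3247] 53.13241798474655
227 220 [135 134 134] [44.1384 45.7045] 50.465881583922844
228 220 [138 137 137] [44.4186 42.237 ] 47.22947083455353
229 220 [123 121 120] [40.6908 41.9155] 49.83591285734879
230 220 [108 106 104] [39.7209 39.4186] 48.412581533902596
227 221 [119 118 117] [40.9804 48.6065] 51.47265139408918
228 221 [125 124 123] [41.272  45.1407] 48.21570393895769
229 221 [117 115 112] [38.8662 43.7833] 48.89937541952383
227 222 [108 106 104] [40.3338 49.5491] 48.82128745571346
228 222 [114 113 110] [36.9568 48.9582] 50.93892407128775
```

Depth seen through the gripper's gap, at about (218,212), shows a grey surface at z ≈ 79 mm, x ≈ 60–64, y ≈ 57 in the station frame. That is the top roller still in the saddle. Measured from its starting spot, the side view puts the carrier corner at x ≈ 48.2, y ≈ 53.4, so both pads read fully in. I'll hold briefly and hand in.

```bash
python3 -m inch '[[[0,0,0,0,10],[0,0,0,0,10],[0,0,0,0,10],[0,0,0,0,10]]]'; python3 st.py; python3 -c "
from workcell import ticket
print(ticket.job_done())"
```

```text
time: 27.08
position: [0.5858, 0.0799, 0.0569]
eef_rot: [[-0.956, 0.293, -0.034], [0.293, 0.956, -0.017], [0.027, -0.027, -0.999]]
force: [-27.0, -22.8, 11.3]
opening: 0.0196
post st [ 2.1627 33.4268] F st [-19.1962 -29.7078] 11.251677302474276 tq [-5.4538  5.8791 -0.5988] yang 72.97625064063467 z 0.05689723062707253 t 27.075
the job is handed in; nothing more can be done
None
```

I laid the aluminium roller from its cradle into the gap on the two carrier rollers, and a picture after release showed the pyramid standing by itself. I then took the carrier by its red post, slid it into the corner and handed the job in at 27.1 s, still pressing it there with about 19 N along x and 30 N along y.

**Carrier position:** the side view puts the carrier at about x 48.2, y 53.4 mm, where 48 and 53 mean fully in. The top view agrees in x (about 48) but reads about 52 in y, roughly 1 mm short. I took pad_y as fully in for three reasons:
- the push in y had become stiff;
- the carrier edge stayed put when I varied the force between 30 and 37 N;
- almost no yellow still shows past the wall.

**Squareness:** the tool's yaw matched the station to within about 0.1°. It leans about 2° under load, and the post grip sits about 1.7 mm higher than when I gripped it, so the carrier may be tipped by up to about 1°.

**Pyramid at the end:** the gripper hides most of it. Depth through a gap in the gripper showed the top roller's surface at about 79 mm, as it should be.

**Slide:** partway along, the gripper briefly carried the whole weight of the carrier, lifting it by a fraction of a millimetre. I set it back on the plate before it reached the pads.

I did not go near the copper roller, the look-alikes or the other things on the bench.

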